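Turn the picture over on the double-sided desk easel

ROBOT

A 6-joint arm with a two-finger parallel gripper is mounted at the origin on the work surface. World frame = base frame: x ahead of the robot, y to its left, z up, the work surface at z = 0. Lengths are in mm, angles in rad, forces in N, time in s.
With the tool pointing down it reaches from about 350 to 975 mm from the base axis. Payload 7.1 kg.
Tool frame: the origin (TCP) lies at the very end of the fingers, on their centre line; the grasp point (between the pads) lies 19 mm behind it; x points along the fingers, y is the direction in which the jaws open and shut, and the axes are right-handed (so a half turn about x gives the same grasp; the last joint's range is limited). The gripper opens to 88 mm and grips with 3 to 60 N. Pads are 20 mm wide; open, the fingers measure 115 mm over their backs; the gripper's body (75 mm by 178 mm) begins 61 mm behind the grasp point.
Start: joints at [-1.216, 0.423, 1.63, -0, 1.089, -0.019], TCP at [228.238, -581.818, 201.275] pointing down, gripper open.
Joint ranges: [-3, 3], [-0.9, 2.11], [0.09, 2.58], [-1.31, 4.45], [0.11, 2.69], [-2.54, 2.54]. Speed limits (rad/s): [2.39, 2.39, 3.01, 3.14, 3.14, 3.14].

INTERFACE

Orientations are given as a rotation vector (axis times angle).
In Python, from workcell import ctrl gives the robot as it stands. The module is installed in compiled form; this text tells all that it offers.
- The arm moves only by the tool carry_out, never from a script. Its argument "commands" is a list of rows, each a list of 6 numbers: the shift along the tool's x, y, z in m, then the turn, a rotation vector about the tool's x, y, z in degrees. In form: [[tx, ty, tz, rx, ry, rz], ...]. A call has 1 to 8 rows; each row shifts and turns the pose as measured when the row begins, along the tool's axes as they then stand; what a row does not reach is not made up. A row lasts 1/8 s, in which the tool goes at most 62.5 mm and 10.7 degrees, less where a joint would pass 70% of its speed; a pose out of reach is approached as far as the arm can. A call with a gripper value outside its range is refused whole. "grip" is the closure, from 0 (fully open) to 1 (shut), set as the call begins (left out, the last holds). The fingers move at their own pace and stop on an object; the grip force is fixed at half the most. Time passes only in rows, so rows that do not move let the fingers close. It gives the time, the measured TCP pose, the force and the opening at its end, in the units of the state.
- ctrl.get_obs(): the state, without advancing time (a new reading comes with each control period).
- ctrl.get_image(name): name is "scene" or "top" or "wrist"; returns a dict with "pixels" (384x512x3 uint8, blue, green, red), "intrinsics" (3x3 intrinsics, pixels), "dist_coeffs" ([k1, k2, p1, p2, k3] as OpenCV has them; the pictures are not rectified), "rvec" (rotation vector, rad) and "tvec" (3), from world to camera coordinates, as OpenCV has them. Camera axes: x right, y down, z forward; pixel columns grow to the right and rows downward; lengths in mm; the calibration is good to about 2 mm. A picture is of the moment at which its call begins. There is no depth.
- ctrl.close_job(): hands the job in, once; it reports no verdict.
The state is a dict: "t": time; "qpos": joint angles; "qvel": joint speeds; "joint_torque": joint torques, N m; "ee_pos": TCP position; "orientation": TCP orientation; "ft_force": force on the tool from outside, world axes, zero at the start; "moment": the same for the moment, N m; "width": finger opening in mm.
Only numpy, scipy, OpenCV 4.12 (cv2) and the standard library are available. Lean on these libraries where they do the work, as an engineer would, in place of code of your own. Each camera call takes 0.05 s, during which the arm holds its last target. There are 200 camera calls.

TASK

On the double-sided desk easel, one of the two small panels shows its bare plywood back. Lift that panel over the ridge of the easel and stand it on the ledge of the opposite, empty slope, so that it leans there with its painted face outward, the same edge up as before. Leave the other panel, which shows its colourful painted face, where it is.

Things in the scene. Friction and masses are not known exactly. Their poses are not given: they have to be found in the camera images.
- easel: Fixed tent-shaped wooden desk easel, 300 mm long (x, along the brass-topped ridge, 92 mm high), 150 mm wide (y); origin at the centre of its underside on the table, z up. Left (+y) and right (-y) slopes are mirror images, leaning 30 degrees from vertical, 70 mm long up from the foot at y = +-39, z = 30 mm. Both panels start on the left slope, the right one is empty.
- right_rest (a point): Point on the easel, axes as the easel's: where the centre of a panel seated half-way along the right slope lies (y = -14, z = 85 mm in the easel frame; left slope: y = +14). Anywhere from -100 to 100 mm along x will do. The ledge is square to the slope, 32 mm deep, with a 4 mm lip at its outer edge.
- picture_center (a point): Centre of the panel to turn: stiff board 90 mm wide (x), 120 tall (y, to its top edge, up the slope), 12 thick (z), 60-130 g. z points out of the painted face (white, yellow disc), at the start against the slope: bare plywood back with two battens shows. At either end of the left slope, 60-80 mm from its middle; its top 50 mm stands free above the ridge.
- other_center (a point): Centre of the other panel, same size and axes, beside the first on the left slope with its painted face (black with coloured blocks) outward. Not to be moved.
Things that resemble listed ones, but are neither listed nor needed, are in the scene too. What is shaped like the part that bears picture_center but orange is not meant.

How it is judged:
By the outcome, as a careful person would: the job done as asked, in the order asked, and still so for the second after the job is handed in, with the robot touching nothing.
It also fails if it takes over 40 s, if anything falls off the work surface, if the arm or the gripper's body presses on something with over 40 N, if the wrist force passes 120 N, or if a joint passes its speed limit or range.

## Working session

There is one attempt and no reset: what is moved stays moved. The work goes in short steps, Python scripts to look and compute and a tool call to move; the robot and the scene stay as the last step left them, time stands still between calls to the robot, and variables do not carry over. Pictures are saved under pics/ and viewed, about 8 in all and at most 12, crops included, and the job is handed in when it is done.

Besides the shell and the picture viewer there is one more tool, called after "Request:" as a command line: name --pt "numbers of a row" for each row, then --argument value for the rest. carry_out: Moves the arm, as the interface text tells. Its arguments: {"type":"object","properties":{"commands":{"type":"array"},"grip":{"type":"number"}},"required":["commands"]}

```bash
mkdir -p pics; cat > h.py <<'E'
import numpy as np, cv2
from scipy.spatial.transform import Rotation as R
from workcell import ctrl
def snap(n,f):
    im=ctrl.get_image(n); cv2.imwrite('pics/'+f+'.png',im['pixels']); np.save('pics/'+f+'.npy',im,allow_pickle=True); return im
def load(f): return np.load('pics/'+f+'.npy',allow_pickle=True).item()
def proj(im,P):
    return cv2.projectPoints(np.array(P,float).reshape(-1,3),np.array(im['rvec'],float),np.array(im['tvec'],float),np.array(im['intrinsics'],float),np.array(im['dist_coeffs'],float))[0].reshape(-1,2)
E
python3 - <<'E'
from h import *
a=snap('scene','s0');b=snap('top','t0')
for i,f in ((a,'s'),(b,'t')):
    Rm=cv2.Rodrigues(np.array(i['rvec'],float))[0]; print((-Rm.T@np.array(i['tvec']).ravel()).round(), Rm[2].round(2))
cv2.imwrite('pics/both.png',cv2.resize(np.vstack([a['pixels'],b['pixels']]),None,fx=.78,fy=.78))
o=ctrl.get_obs();print(o['orientation'],o['ee_pos'],o['width'])
E
```

```text
[ 909. -149.  572.] [-0.53  0.33 -0.78]
[528.  71. 808.] [ 0.07 -0.03 -1.  ]
[ 2.01743687  0.38292904 -2.01791924] [ 228.05849326 -581.35431155  200.59482899] 88.02525767453311
```

View pics/s0.png

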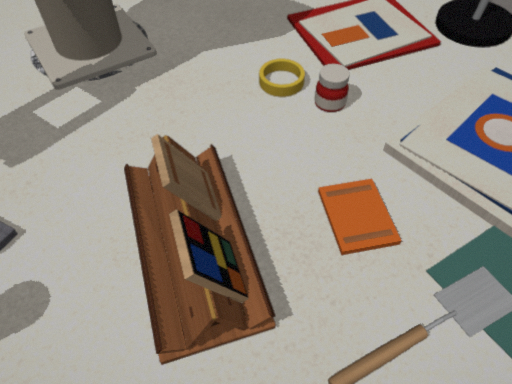

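View pics/t0.png

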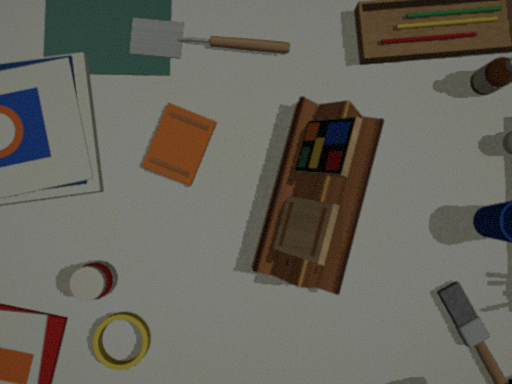

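The scene view shows the easel with the bare-backed panel at about (190,180) and the painted one at (210,255). In the top view they are at (305,230) and (325,145). The orange board, at (358,215) in the scene view and (180,145) in the top view, is the decoy lying flat. I'll confirm this in an enlarged crop.

```bash
python3 - <<'E'
from h import *
a=load('s0')['pixels'][125:365,115:285];b=load('t0')['pixels'][85:305,240:395]
a=cv2.resize(a,None,fx=2.3,fy=2.3,interpolation=cv2.INTER_CUBIC);b=cv2.resize(b,None,fx=2.5,fy=2.5,interpolation=cv2.INTER_CUBIC)
print(a.shape,b.shape)
c=np.zeros((560,795,3),np.uint8);c[:a.shape[0],:a.shape[1]]=a;c[:b.shape[0],400:400+b.shape[1]]=cv2.convertScaleAbs(b,alpha=1.6)
cv2.imwrite('pics/c0.png',c)
E
```

```text
(552, 391, 3) (550, 388, 3)
```

View pics/c0.png

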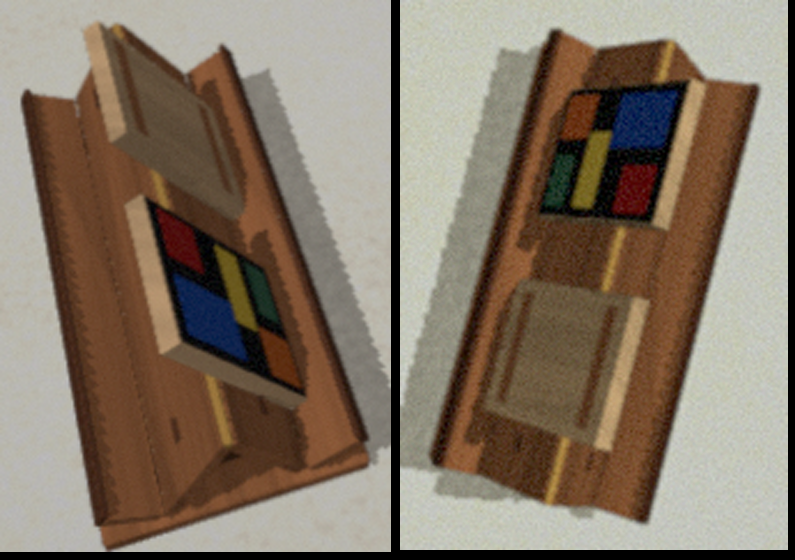

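Crop: the left half is the scene view and the right half the top view. The panel with the plain plywood back and two battens (top px about (305,230)) is the one to turn. The painted panel (top px about (325,145)) stays, and the orange board lying flat is a decoy. Next I fit the easel and panel poses.

```bash
cat >> h.py <<'E'
def eas(p,P):  # p = x,y,yaw
    return np.asarray(P,float)@R.from_euler('z',p[2]).as_matrix().T+[p[0],p[1],0]
def pan(xo,pts,yaw=0): # panel-out coords: u along x, v up slope from foot, w out from slope
    pts=np.asarray(pts,float); s=np.array([-.5,.866]);n=np.array([.866,.5])
    yz=np.array([39,30])+pts[:,1:2]*s+pts[:,2:3]*n
    return np.c_[xo+pts[:,0],yz]
E
python3 - <<'E'
from h import *
from scipy.optimize import least_squares
S=load('s0');T=load('t0')
E=[[150,0,92],[-150,0,92],[150,66,50],[-150,66,50],[150,-66,50],[-150,-66,50]]
tpx=np.array([[347.2,101.8],[300.4,285.8],[300.8,97.8],[254,269.8],[383.2,119.8],[338.4,293]])
si=[0,4,5,3,2];spx=np.array([[215,318.5],[156.3,352],[125.9,165.4],[212.4,145.4],[274.6,316.3]])
E=np.array(E,float)
f=lambda p:np.r_[(proj(T,eas(p,E))-tpx).ravel(),(proj(S,eas(p,E[si]))-spx).ravel()]
r=least_squares(f,[530,0,0],x_scale=[10,10,.1],loss='soft_l1');p=r.x
print(p,f(p).reshape(-1,2).round(1).tolist())
c=lambda x,y:(np.array([x-400,y])/2.5+[240,85])
d=lambda x,y:(np.array([x,y])/2.3+[115,125])
# bare panel pts: (u,v,w): top edge at slope side, v=120
def fit(tp,sp,x0):
    P=[q[0] for q in tp];Q=[q[0] for q in sp]
    g=lambda z:np.r_[(proj(T,eas(p,pan(z[0],P)+[0,z[1],z[2]]))-np.array([q[1] for q in tp])).ravel(),(proj(S,eas(p,pan(z[0],Q)+[0,z[1],z[2]]))-np.array([q[1] for q in sp])).ravel()]
    r=least_squares(g,[x0,0,0]);print(r.x.round(1),g(r.x).reshape(-1,2).round(1).tolist())
fit([((45,120,0),c(648,298)),((-45,120,0),c(610,450)),((45,120,12),c(629,294)),((-45,120,12),c(597,446))],
    [((-45,120,0),d(84,26)),((45,120,0),d(110,146)),((45,120,12),d(127,138)),((-45,120,12),d(99,22))],-70)
fit([((45,120,0),c(706,82)),((-45,120,0),c(667,229)),((45,120,12),c(688,82)),((-45,120,12),c(653,222))],
    [((-45,120,0),d(127,205)),((45,120,0),d(162,353)),((45,120,12),d(179,343)),((-45,120,12),d(146,197))],70)
E
```

```text
[ 5.74039140e+02 -4.93023378e+01 -2.54061362e-01] [[1.4, -3.1], [-0.3, -0.5], [4.0, -2.9], [3.7, 1.2], [-1.9, -4.1], [-1.8, -0.7], [-0.6, 0.1], [5.3, -1.5], [0.5, -1.5], [-3.1, -0.8], [-4.5, -0.6]]
[-63.4   1.2  -3.5] [[-0.2, 0.3], [-0.3, -0.5], [1.3, -0.1], [-1.4, -0.4], [-0.7, 2.8], [0.2, -0.5], [0.2, -2.0], [-0.5, -0.3]]
[69.   0.8 -3.5] [[-1.0, 0.8], [-0.4, 0.2], [0.4, -2.0], [-0.8, 0.8], [-1.0, 0.3], [-0.2, 1.1], [1.2, 0.1], [-1.4, -1.3]]
```

```bash
cat >> h.py <<'E'
p=np.array([574.04,-49.3,-.254]); XO=-63.4; OFF=np.array([0,1.2,-3.5])
def tgt(side,v,w=6,dx=0,flip=1,up=0):
    """TCP pose in panel-parallel grasp; side +1 left,-1 right; v of TCP up slope, w out from slope"""
    P=pan(XO+dx,[[0,v,w]])[0]+OFF*[1,0,1]
    P[1]*=side; P[1]+=OFF[1]; P[2]+=up
    tx=np.array([0,.5*side,-.866]); ty=flip*np.array([0,.866,.5*side]); tz=np.cross(tx,ty)
    M=R.from_euler('z',p[2]).as_matrix()@np.c_[tx,ty,tz]
    return eas(p,P[None])[0],R.from_matrix(M)
def rel(t):
    o=ctrl.get_obs();r0=R.from_rotvec(np.ravel(o['orientation']))
    print('t',round(float(o['t']),2),'w',round(float(o['width']),1),'F',np.round(o['ft_force'],1),'q',np.round(o['qpos'],2))
    print('shift',r0.inv().apply(t[0]-o['ee_pos']).round(1),'turn',np.degrees((r0.inv()*t[1]).as_rotvec()).round(1))
E
python3 - <<'E'
from h import *
o=ctrl.get_obs();print(R.from_rotvec(o['orientation']).as_matrix().round(2).tolist())
for f in (1,-1):
    t=tgt(1,85,flip=f,up=150);print(t[0].round(1));rel(t)
print(tgt(1,85)[0],tgt(-1,85)[0])
E
```

```text
[[-0.0, 0.37, -0.93], [0.0, -0.93, -0.37], [-1.0, -0.0, -0.0]]
[513.4 -30.6 253.1]
t 0.1 w 88.0 F [-0.4  0.8 -0.3] q [-1.22  0.42  1.63 -0.    1.09 -0.02]
shift [ -52.  -408.6 -466.8] turn [-139.9   37.4   12.2]
[513.4 -30.6 253.1]
t 0.1 w 88.0 F [-0.4  0.8 -0.3] q [-1.22  0.42  1.63 -0.    1.09 -0.02]
shift [ -52.  -408.6 -466.8] turn [ 35.1   9.4 -28.9]
[513.40188536 -30.56591693 103.11      ] [512.54955167 -33.8490848  103.11      ]
```

Request:
carry_out --pt "-0.055 0 0 0 0 0" --pt "0 -0.035 -0.04 0 0 0" --pt "0 -0.035 -0.04 0 0 0" --pt "0 -0.035 -0.04 0 0 0" --pt "0 -0.035 -0.04 0 0 0" --pt "0 -0.035 -0.04 0 0 0" --pt "0 -0.035 -0.04 0 0 0" --pt "0 -0.035 -0.04 0 0 0" --grip 0

```text
t: 1.1
ee_pos: [402.2, -243.5, 255.6]
orientation: [2.023, 0.38, -2.023]
ft_force: [0.8, -1.0, 0.2]
width: 87.9
```

```bash
python3 -c "
from h import *
rel(tgt(1,85,flip=-1,up=150))"
```

```text
t 1.1 w 87.9 F [ 0.8 -1.   0.2] q [-0.57  0.13  1.9   0.    1.11  0.63]
shift [   3.3 -158.8 -180.2] turn [ 34.7   9.4 -28.8]
```

Request:
carry_out --pt "0 -0.04 -0.045 0 0 0" --pt "0 -0.04 -0.045 0 0 0" --pt "0 -0.04 -0.045 0 0 0" --pt "0 -0.039 -0.045 0 0 0" --pt "0 0 0 7 2 -6" --pt "0 0 0 7 2 -6" --pt "0 0 0 7 2 -6" --pt "0 0 0 7 2 -6"

```text
t: 2.1
ee_pos: [517.6, -12.5, 256.0]
orientation: [-1.976, -0.319, 1.864]
ft_force: [-0.1, -0.5, -0.6]
width: 87.8
```

```bash
python3 -c "
from h import *
rel(tgt(1,85,flip=-1,up=150))"
```

```text
t 2.1 w 87.8 F [-0.1 -0.5 -0.6] q [-0.33  0.23  1.85  0.49  1.17  1.15]
shift [-5.5 17.8  1.8] turn [ 6.8  1.9 -3.9]
```

Request:
carry_out --pt "0 0 0 7 2 -4" --pt "0 0 0 0 0 0"

```text
t: 2.35
ee_pos: [516.6, -13.6, 254.8]
orientation: [-1.883, -0.25, 1.758]
ft_force: [-0.1, -0.4, 1.1]
width: 87.7
```

```bash
python3 -c "
from h import *
rel(tgt(1,165,flip=-1))"
```

```text
t 2.35 w 87.7 F [-0.1 -0.4  1.1] q [-0.38  0.24  1.88  0.58  1.16  1.19]
shift [42.4 90.9 -1.9] turn [-0.6 -0.1  0.2]
```

Request:
carry_out --pt "0 0.045 -0.001 -0.6 0 0" --pt "0 0.045 -0.001 0 0 0" --pt "0.04 0 0 0 0 0" --pt "0 0 0 0 0 0"

```text
t: 2.85
ee_pos: [505.1, -72.3, 174.2]
orientation: [-1.903, -0.268, 1.768]
ft_force: [0.1, -0.1, 0.8]
width: 87.9
```

```bash
python3 - <<'E'
from h import *
rel(tgt(1,85,flip=-1))
a=snap('scene','s1');b=snap('wrist','w1')
A=cv2.resize(a['pixels'][60:310,60:310],(500,500),interpolation=cv2.INTER_CUBIC)
B=cv2.resize(b['pixels'],None,fx=.58,fy=.58)
c=np.zeros((500,800,3),np.uint8);c[:,:500]=A;c[:B.shape[0],500:500+B.shape[1]]=B[:,:300];cv2.imwrite('pics/c1.png',c)
E
```

```text
t 2.85 w 87.9 F [ 0.1 -0.1  0.8] q [-0.49  0.37  1.92  0.59  1.07  0.98]
shift [82.8 -1.4  2.6] turn [ 0.9 -0.1 -0.2]
```

View pics/c1.png

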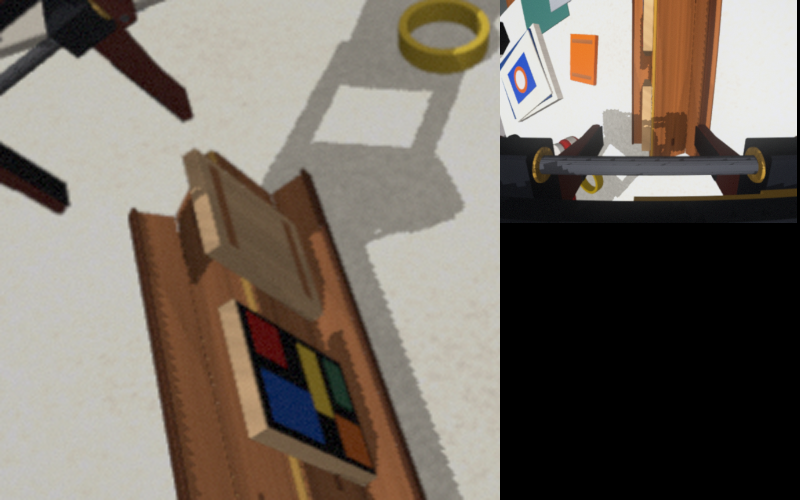

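In the wrist view (right), the panel's top edge at x≈650 lies midway between the finger hinges (540 and 757). The scene view shows both panels untouched and the fingers above the bare one. I'll descend and grip.

Request:
carry_out --pt "0.03 -0.001 0.002 0.8 0 0" --pt "0.03 0 0 0 0 0" --pt "0.02 0 0 0 0 0" --pt "0 0 0 0 0 0"

```text
t: 3.45
ee_pos: [521.9, -34.8, 113.0]
orientation: [-1.917, -0.258, 1.756]
ft_force: [-0.5, -0.7, 0.2]
width: 87.8
```

```bash
python3 -c "
from h import *
rel(tgt(1,85,flip=-1))"
```

```text
t 3.45 w 87.8 F [-0.5 -0.7  0.2] q [-0.41  0.46  1.96  0.67  0.91  0.94]
shift [9.4 3.1 9.5] turn [ 0.9 -0.9 -0.4]
```

Request:
carry_out --pt "0.009 0.003 0.009 0.9 -0.9 -0.4" --pt "0 0 0 0 0 0" --pt "0 0 0 0 0 0"

```text
t: 3.82
ee_pos: [515.2, -31.9, 105.9]
orientation: [-1.894, -0.257, 1.762]
ft_force: [0.4, -0.4, 0.2]
width: 88.0
```

```bash
python3 -c "
from h import *
rel(tgt(1,85,flip=-1))"
```

```text
t 3.83 w 88.0 F [ 0.4 -0.4  0.2] q [-0.41  0.47  1.97  0.68  0.91  0.93]
shift [2.8 0.7 2.1] turn [ 0.1 -0.2  0. ]
```

Good. Now I grip.

Request:
carry_out --pt "0.002 0.001 0.002 0 0 0" --pt "0 0 0 0 0 0" --pt "0 0 0 0 0 0" --pt "0 0 0 0 0 0" --pt "0 0 0 0 0 0" --pt "0 0 0 0 0 0" --grip 1

```text
t: 4.58
ee_pos: [513.6, -31.9, 104.2]
orientation: [-1.895, -0.256, 1.761]
ft_force: [0.4, 0.2, 1.2]
width: 31.2
```

```bash
python3 -c "
from h import *
rel(tgt(1,85,flip=-1))"
```

```text
t 4.58 w 31.2 F [0.4 0.2 1.2] q [-0.41  0.47  1.97  0.68  0.9   0.93]
shift [ 1.5 -0.5  0.5] turn [ 0.1 -0.3 -0. ]
```

Request:
carry_out --pt "0 0 0 0 0 0" --pt "0 0 0 0 0 0" --pt "0 0 0 0 0 0" --pt "0 0 0 0 0 0"

```text
t: 5.08
ee_pos: [513.8, -31.1, 104.6]
orientation: [-1.894, -0.257, 1.76]
ft_force: [0.6, 1.5, 0.6]
width: 12.2
```

Request:
carry_out --pt "0 0 0 0 0 0" --pt "-0.02 0 0 0 0 0" --pt "-0.03 0 0 0 0 0" --pt "-0.03 0 0 0 0 0" --pt "-0.03 0 0 0 0 0" --pt "-0.02 0 0 0 0 0" --pt "0 0 0 0 0 0"

```text
t: 5.95
ee_pos: [494.9, -97.0, 218.2]
orientation: [-1.894, -0.253, 1.766]
ft_force: [0.4, 0.4, -1.2]
width: 11.6
```

```bash
python3 - <<'E'
from h import *
rel(tgt(1,215,flip=-1)); rel(tgt(-1,225,flip=-1))
a=snap('scene','s2')
cv2.imwrite('pics/c2.png',cv2.resize(a['pixels'][30:350,50:350],None,fx=1.6,fy=1.6))
E
```

```text
t 5.95 w 11.6 F [ 0.4  0.4 -1.2] q [-0.54  0.31  1.88  0.55  1.17  1.01]
shift [ 4.1 -2.2 -1.2] turn [ 0.1 -0.1 -0.2]
t 5.95 w 11.6 F [ 0.4  0.4 -1.2] q [-0.54  0.31  1.88  0.55  1.17  1.01]
shift [  62.  -120.7   -1.2] turn [-0.  -0.1 59.8]
```

View pics/c2.png

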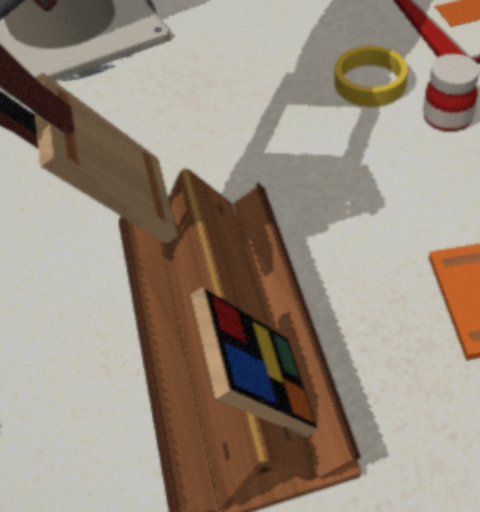

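The panel is held squarely, at about crop (105,160), clear of the ridge, and the other panel hasn't moved. Next I tilt it by 60°.

Request:
carry_out --pt "0 0 0 0 0 10" --pt "0 0 0 0 0 10" --pt "0 0 0 0 0 10" --pt "0 0 0 0 0 10" --pt "0 0 0 0 0 10" --pt "0 0 0 0 0 10" --pt "0 0 0 0 0 0"

```text
t: 6.88
ee_pos: [492.1, -94.0, 210.1]
orientation: [1.909, -0.815, -2.059]
ft_force: [-0.2, -0.9, -1.3]
width: 11.6
```

```bash
python3 -c "
from h import *
rel(tgt(-1,125,w=10,flip=-1));rel(tgt(-1,89,w=8,flip=-1))"
```

```text
t 6.88 w 11.6 F [-0.2 -0.9 -1.3] q [ 0.12  0.36  1.85 -0.55  1.22  2.21]
shift [  17.4 -105.    -5.3] turn [ 0.3  0.  -1.9]
t 6.88 w 11.6 F [-0.2 -0.9 -1.3] q [ 0.12  0.36  1.85 -0.55  1.22  2.21]
shift [  53.3 -108.2   -5.3] turn [ 0.3  0.  -1.9]
```

Request:
carry_out --pt "0 -0.03 -0.003 0 0 -1.9" --pt "0 -0.03 -0.002 0 0 0" --pt "0 -0.02 0 0 0 0" --pt "0 0 0 0 0 0"

```text
t: 7.38
ee_pos: [514.1, -25.3, 165.4]
orientation: [1.942, -0.78, -2.09]
ft_force: [0.2, -0.3, 0.4]
width: 11.5
```

```bash
python3 -c "
from h import *
rel(tgt(-1,125,w=10,flip=-1));rel(tgt(-1,89,w=8,flip=-1))"
```

```text
t 7.38 w 11.5 F [ 0.2 -0.3  0.4] q [ 0.21  0.45  1.8  -0.49  1.19  2.29]
shift [ 18.5 -19.4  -0.8] turn [0.3 0.3 0.7]
t 7.38 w 11.5 F [ 0.2 -0.3  0.4] q [ 0.21  0.45  1.8  -0.49  1.19  2.29]
shift [ 54.5 -21.   -1. ] turn [0.3 0.3 0.7]
```

Request:
carry_out --pt "0 -0.018 -0.001 0 0 0.7" --pt "0.02 0 0 0 0 0" --pt "0.02 0 0 0 0 0" --pt "0 0 0 0 0 0"

```text
t: 7.88
ee_pos: [515.0, -28.9, 120.9]
orientation: [1.936, -0.792, -2.083]
ft_force: [1.0, 0.2, -0.1]
width: 11.6
```

```bash
python3 - <<'E'
from h import *
rel(tgt(-1,87,w=8,flip=-1))
a=snap('scene','s3')
cv2.imwrite('pics/c3.png',cv2.resize(a['pixels'][60:380,60:340],None,fx=1.8,fy=1.8,interpolation=cv2.INTER_CUBIC))
E
```

```text
t 7.88 w 11.6 F [ 1.   0.2 -0.1] q [ 0.21  0.52  1.82 -0.52  1.11  2.34]
shift [16.1 -2.2  1. ] turn [0.1 0.2 0.1]
```

View pics/c3.png

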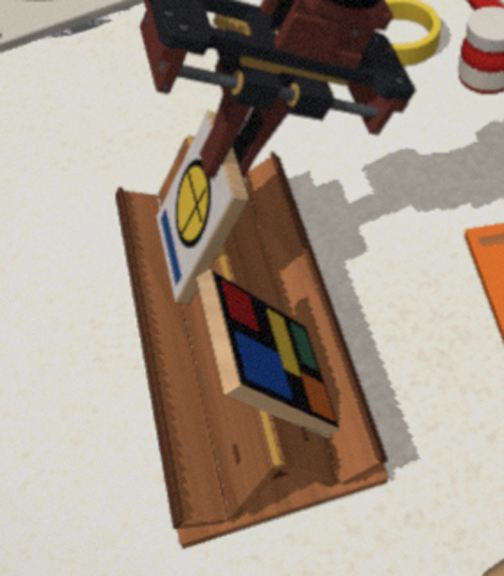

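The panel now hangs just above the right ledge with its painted face (yellow disc, crop (193,203)) outward and nearly flush to the slope. I lower it gently.

Request:
carry_out --pt "0.012 0 0.001 0 0 0" --pt "0 0 0 0 0 0" --pt "0.002 0 0 0 0 0" --pt "0 0 0 0 0 0"

```text
t: 8.43
ee_pos: [514.3, -34.6, 110.1]
orientation: [1.942, -0.792, -2.08]
ft_force: [-0.8, -0.3, -0.1]
width: 12.0
```

```bash
python3 - <<'E'
from h import *
rel(tgt(-1,87,w=8,flip=-1))
E
```

```text
t 8.43 w 12.0 F [-0.8 -0.3 -0.1] q [ 0.2   0.53  1.83 -0.53  1.08  2.35]
shift [ 4.  -1.7  1.9] turn [0.  0.  0.2]
```

Request:
carry_out --pt "0.002 -0.001 0 0 0 0" --pt "0 0 0 0 0 0" --pt "0.002 0 0 0 0 0" --pt "0 0 0 0 0 0"

```text
t: 8.93
ee_pos: [514.3, -35.8, 106.4]
orientation: [1.943, -0.792, -2.079]
ft_force: [0.4, -0.7, 0.5]
width: 11.7
```

Request:
carry_out --pt "0.002 0 0 0 0 0" --pt "0 0 0 0 0 0"

```text
t: 9.18
ee_pos: [515.1, -35.4, 106.3]
orientation: [1.947, -0.792, -2.078]
ft_force: [0.4, -0.5, -0.5]
width: 11.9
```

```bash
python3 - <<'E'
from h import *
rel(tgt(-1,86,w=6,flip=-1))
E
```

```text
t 9.18 w 11.9 F [ 0.4 -0.5 -0.5] q [ 0.2   0.54  1.84 -0.53  1.08  2.35]
shift [ 1.4 -2.3  2.9] turn [-0.1 -0.1  0.3]
```

Request:
carry_out --pt "0.002 0 0 0 0 0" --pt "0 0 0 0 0 0"

```text
t: 9.43
ee_pos: [515.7, -35.4, 105.9]
orientation: [1.949, -0.792, -2.077]
ft_force: [-1.6, -0.0, -0.7]
width: 11.9
```

Request:
carry_out --pt "0.0025 0 0 0 0 0" --pt "0 0 0 0 0 0"

```text
t: 9.68
ee_pos: [516.4, -35.2, 105.7]
orientation: [1.953, -0.793, -2.076]
ft_force: [-0.3, -0.9, -1.1]
width: 11.8
```

```bash
python3 - <<'E'
from h import *
rel(tgt(-1,86,w=6,flip=-1))
E
```

```text
t 9.68 w 11.8 F [-0.3 -0.9 -1.1] q [ 0.2   0.54  1.84 -0.53  1.07  2.36]
shift [ 1.1 -1.6  4.1] turn [-0.3 -0.3  0.4]
```

Request:
carry_out --pt "0.004 0 0.003 0 0 0" --pt "0 0 0 0 0 0"

```text
t: 9.93
ee_pos: [517.3, -35.4, 105.5]
orientation: [1.963, -0.792, -2.068]
ft_force: [-1.3, -1.5, -1.0]
width: 12.1
```

```bash
python3 - <<'E'
from h import *
rel(tgt(-1,86,w=6,flip=-1)); print(ctrl.get_obs()['joint_torque'],ctrl.get_obs()['moment'])
a=snap('scene','s4')
cv2.imwrite('pics/c4.png',cv2.resize(a['pixels'][110:260,110:260],None,fx=3.8,fy=3.8,interpolation=cv2.INTER_CUBIC))
E
```

```text
t 9.93 w 12.1 F [-1.3 -1.5 -1. ] q [ 0.2   0.53  1.84 -0.54  1.06  2.36]
shift [ 0.9 -1.4  5. ] turn [-0.4 -0.7  0.6]
[  1.00264303 -53.90479803 -20.82695603  -1.11387279   0.65538308
   0.10803086] [-0.03937814  0.2863038  -0.06181071]
```

View pics/c4.png

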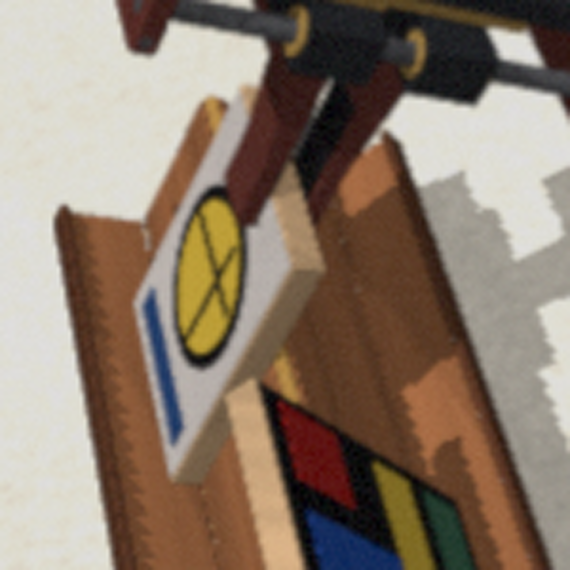

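The crop shows the panel seated at or very near the ledge, with its lower corners at scene px (157.4,236.8) and (145.8,189.7). I compare those with the seated prediction.

```bash
python3 - <<'E'
from h import *
S=load('s4')
o=ctrl.get_obs();M=R.from_rotvec(o['orientation']).as_matrix();tcp=np.array(o['ee_pos'])
e=(tcp-[p[0],p[1],0])@R.from_euler('z',p[2]).as_matrix();print('tcp easel',e.round(1),'axes',(R.from_euler('z',p[2]).as_matrix().T@M).round(3).tolist())
for v in (0,2,4):
    Q=pan(e[0],[[45,v,12],[-45,v,12]]);Q[:,1]*=-1;print(v,proj(S,eas(p,Q)).round(1).tolist(),proj(S,eas(p,Q+OFF)).round(1).tolist())
# tcp-derived corners, tcp 85-86 above bottom
for L in (85,87):
  print(L,proj(S,[tcp+M@np.array([L,6,s*45]) for s in (1,-1)]).round(1).tolist())
E
```

```text
tcp easel [-58.3  -0.9 105.3] axes [[0.013, -0.007, -1.0], [-0.492, -0.871, -0.001], [-0.871, 0.491, -0.015]]
0 [[154.1, 237.5], [143.9, 189.4]] [[155.4, 238.5], [145.1, 190.6]]
2 [[154.6, 236.6], [144.3, 188.5]] [[155.9, 237.7], [145.6, 189.7]]
4 [[155.1, 235.8], [144.7, 187.6]] [[156.4, 236.9], [146.0, 188.9]]
85 [[145.3, 190.6], [155.5, 238.2]]
87 [[144.9, 191.5], [155.0, 239.0]]
```

It is seated within about 2 mm, and the stalled descent suggests contact. I release.

Request:
carry_out --pt "0 0 0 0 0 0" --pt "0 0 0 0 0 0" --pt "0 0 0 0 0 0" --pt "0 0 0 0 0 0" --pt "0 0 0 0 0 0" --pt "0 0 0 0 0 0" --pt "0 0 0 0 0 0" --pt "0 0 0 0 0 0" --grip 0

```text
t: 10.98
ee_pos: [516.3, -36.1, 103.5]
orientation: [1.96, -0.792, -2.071]
ft_force: [0.5, -0.3, 0.1]
width: 86.4
```

```bash
python3 - <<'E'
from h import *
rel(tgt(-1,86,w=6,flip=-1))
a=snap('scene','s5')
cv2.imwrite('pics/c5.png',cv2.resize(a['pixels'][110:260,110:260],None,fx=3.8,fy=3.8,interpolation=cv2.INTER_CUBIC))
E
```

```text
t 10.97 w 86.4 F [ 0.5 -0.3  0.1] q [ 0.2   0.54  1.84 -0.54  1.06  2.36]
shift [-1.3 -1.2  4.1] turn [-0.3 -0.6  0.5]
```

View pics/c5.png

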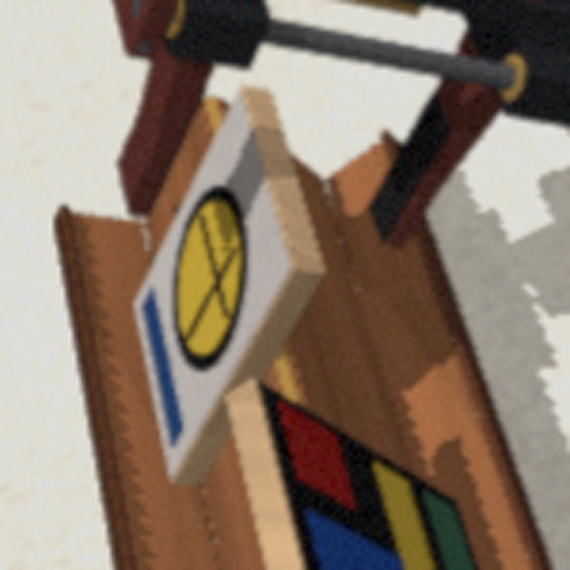

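The panel did not move on release and rests on the ledge (lower corner still at crop (180,482)). I retract along the tool axis.

Request:
carry_out --pt "-0.02 0 0 0 0 0" --pt "-0.03 0 0 0 0 0" --pt "-0.04 0 0 0 0 0" --pt "-0.04 0 0 0 0 0" --pt "-0.04 0 0 0 0 0" --pt "-0.03 0 0 0 0 0" --pt "0 0 0 0 0 0"

```text
t: 11.9
ee_pos: [538.8, 62.3, 282.3]
orientation: [1.957, -0.792, -2.073]
ft_force: [0.1, -0.0, -0.7]
width: 87.9
```

```bash
python3 - <<'E'
from h import *
a=snap('scene','s6');b=snap('top','t6')
print(ctrl.get_obs()['ee_pos'])
A=cv2.resize(a['pixels'][110:370,100:300],None,fx=2,fy=2);B=cv2.resize(b['pixels'][80:340,220:400],None,fx=2,fy=2)
cv2.imwrite('pics/c6.png',np.hstack([A,cv2.convertScaleAbs(B,alpha=1.5)]))
E
```

```text
[537.15683859  61.03163097 280.02164841]
```

View pics/c6.png

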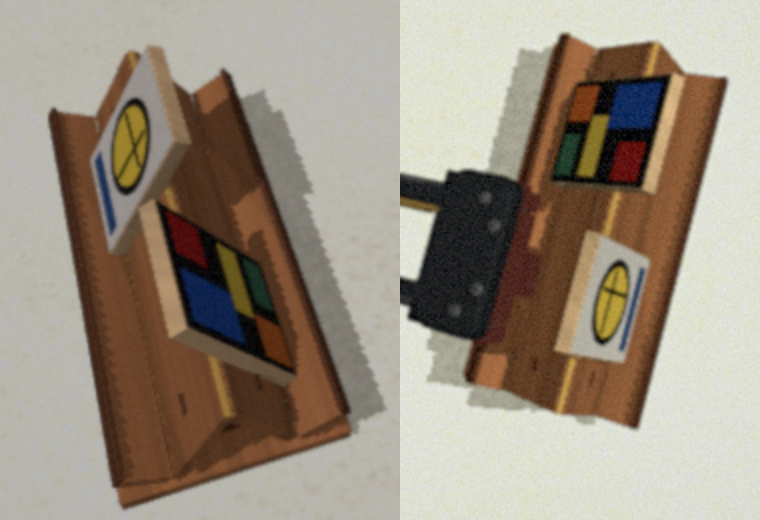

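Both views show the panel leaning on the right slope with the yellow disc outward (scene crop (130,150), top crop (612,300)). The other panel is in place and the gripper is clear.

```bash
python3 -c "
from h import *
a=load('s6')['pixels'];b=load('s5')['pixels'];c=load('s0')['pixels'];s=np.s_[205:305,172:252]
print(np.abs(a[s].astype(int)-c[s]).mean(), np.abs(a[185:240,145:165].astype(int)-b[185:240,145:165]).mean())
ctrl.close_job()"
```

```text
3.6113333333333335 21.491515151515152
the job is handed in; nothing more can be done
```

I moved the bare-backed panel over the ridge and stood it on the right ledge, painted face (yellow disc) outward and the same edge up. I then retracted and handed the job in at about 12 s of the 40 s allowed.

- **Final views:** the scene and top pictures show the panel leaning on the right slope and the other panel still in its place. The arm is clear of both.
- **Seating:** the panel's lower corners match a seated pose to about 2 mm. The lower corner near the other panel stayed within 1 px through release and retraction.
- **Other panel:** a pixel comparison against the start picture shows almost no change (mean difference 3.6).
- **Unclear checks:**
  - The force sensor showed no clear contact as I set the panel down. I judged contact from the stalled descent and the image.
  - A pixel comparison over the placed panel, before and after retraction, gave a difference of 21. I put that down to the gripper's shadow, since the corner did not move, but I did not check it further.

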